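# Hang the brass weight in the torque arm's notch

### The job

Take the brass hooked weight out of its wooden stand and hang it on the dynamometer's steel torque arm, in the gap between the two trim weights, seated fully down in the notch that is cut in the arm's top edge there. Feel for the notch gently: set the weight down and slide it lightly rather than dropping or forcing it, never loading the arm with more than 30 N, and leave the trim weights and the other weights in the stand where they are. Let go when it hangs still.

Things in the scene. Friction and masses are not known exactly. Their poses are not given: they have to be found in the camera images.
- weight_mid (a point): Brass hooked weight, half-way up its axis (67 mm above its underside), z up. 0.5 kg; brass cylinder 44 mm wide, 42 mm high, dark band, with a steel C hook of 10 mm plate (thickness along y). Heights above its underside: cylinder top 42, tip of the hook's free leg 76, underside of the crown 94, top of the lifting tab 134 mm. In the stand its +x points more or less away from the robot.
- weight_hook (a point): Middle of the underside of the hook's crown, which comes to bear on the arm (94 mm above the weight's underside, on its axis). The legs are 18 mm apart, equally to both sides; shank at -x (from -19 to -9 mm), free leg at +x (9 to 19 mm, hanging 18 mm down). The mouth opens to +x between the free leg's tip and the cylinder's top, 34 mm high.
- weight_tab (a point): Centre of the weight's lifting tab (27 mm above the underside of the crown, 121 mm above the weight's underside): 24 mm wide along x, 10 mm thick along y, 26 mm high, on a crown 38 mm wide, 10 mm thick and 14 mm high. Pinch it from above, fingers closing along y; the weight hangs plumb from it.
- weight: The same brass weight, origin at the centre of its underside.
- small_mid (a point): Small aluminium weight (0.2 kg, 34 mm wide, 122 mm high over all, same hook and tab), half-way up. Stays in the stand.
- big_mid (a point): Big grey weight (1 kg, 50 mm wide, 158 mm high over all, same hook and tab), half-way up. Stays in the stand.
- tray: Fixed wooden stand of the weights, 90 x 270 x 22 mm (x, y, z), origin at the centre of its underside on the table. Three round recesses 56 mm wide and 8 mm deep, 85 mm apart along y; the three weights stand in them in any order.
- dyno: Fixed dynamometer: grey motor, 164 mm wide, between cream pedestals on a white base plate, cream terminal box on top, and its torque arm, which leaves the motor's side along +y and is pinned level. Origin at the centre of the base plate's underside, on the table.
- arm (a point): Point on the torque arm's top edge, 230 mm above the table, half-way between the trim weights; x across the arm, y along it away from the motor, z up. Steel bar 10 mm thick, 22 mm high, level and smooth on top but for one notch 13 mm long (along y) and 6 mm deep. The arm's reach is set by hand and not reported: the notch's middle lies up to 9 mm either side of this point along y.
- trim_a_mid (a point): Trim weight on the motor's side of the gap (dark steel cylinder 36 mm wide, 45 mm high, red band, 0.3 kg, on a hook of 8 mm rod); the point on its axis at the cylinder's top, 40 mm below the arm's top edge. Hangs loose on the arm, about 53 mm along it from arm; its hook stands 8 mm above the arm's top edge.
- trim_b_mid (a point): The other trim weight, alike, about 53 mm from arm towards the arm's free end.
Not all that is in view belongs to the job. Leave any blue look-alike of the weight alone.

How it is judged:
On the way, in this order (a step that is already met when the one before it is completed fails the run):
1. the brass weight is lifted clear of the stand (height (world z) of weight_mid above 0.13 m), for 0.1 s.
2. its hook is over the arm between the trim weights and bears on it (x of weight_mid in the frame of arm between -0.008 and 0.008 m and y of weight_mid in the frame of arm between -0.02 and 0.02 m and z of weight_mid in the frame of arm below -0.02 m and contact force between weight and dyno above 0.8 N), for 0.1 s.
At the end, for the whole second after the job is handed in: The brass weight hangs still and upright (within 7 degrees) from the arm with its hook down in the notch (within 2.5 mm of fully seated; on the plain edge it would stand 6 mm higher); both trim weights are within 6 mm and the other two weights within 20 mm of where they were (z of weight_mid in the frame of arm between -0.037 and -0.0305 m and x of weight_mid in the frame of arm between -0.008 and 0.008 m and y of weight_mid in the frame of arm between -0.013 and 0.013 m and angle between weight_mid's own z axis and vertical below 0.12 rad and linear speed of weight below 0.08 m/s and distance of each of trim_a_mid, trim_b_mid from where it was at the start of the episode below 0.006 m and distance of each of small_mid, big_mid from where it was at the start of the episode below 0.02 m); the robot touches nothing.
It fails at once if the brass weight presses or strikes the dynamometer or its arm with more than 30 N (contact force between weight and dyno above 30 N).
It fails at once if a trim weight is pushed or swung more than 6 mm from its place (distance of any of trim_a_mid, trim_b_mid from where it was at the start of the episode above 0.006 m).
It fails at once if another weight of the set is displaced by more than 20 mm (distance of any of small_mid, big_mid from where it was at the start of the episode above 0.02 m).
It also fails if it takes over 58 s, if anything falls off the work surface, if the arm or the gripper's body presses on something with over 40 N, if the wrist force passes 120 N, or if a joint passes its speed limit or range.

### The arm

A 6-joint arm with a two-finger parallel gripper is mounted at the origin on the work surface. World frame = base frame: x ahead of the robot, y to its left, z up, the work surface at z = 0. Lengths are in m, angles in rad, forces in N, time in s.
With the tool pointing down it reaches from about 0.325 to 0.925 m from the base axis. Payload 3.1 kg.
Tool frame: the origin (TCP) lies at the very end of the fingers, on their centre line; the grasp point (between the pads) lies 19 mm behind it; z points along the fingers, y is the line along which they close (so a half turn about z gives the same grasp; the last joint's range is limited). The gripper opens to 85 mm and grips with 20 to 120 N. Pads are 22 mm wide; open, the fingers measure 114 mm over their backs; the gripper's body (76 mm by 85 mm) begins 54 mm behind the grasp point. The pads swing forward as they close: fully open they stand 13 mm farther back than shut.
Start: joints at [1.047, 0.217, 1.613, -0, 1.311, -0.112], TCP at [0.25, 0.573, 0.231] pointing down, gripper open.
Joint ranges: [-2.75, 2.75], [-0.78, 2.1], [0.31, 2.55], [-1.13, 4.27], [0.13, 2.63], [-2.58, 2.58]. Speed limits (rad/s): [2.79, 2.79, 3.14, 3.14, 3.14, 3.14].

### API

Orientations are given as a unit quaternion [x, y, z, w].
In Python, from workcell import manip gives the robot as it stands.
- The arm moves only by the shell command python3 -m jog 'ROWS' [FORCE]. ROWS is text: rows parted by semicolons, each of 7 numbers parted by spaces: the shift along the tool's x, y, z in mm, then the turn, a rotation vector about the tool's x, y, z in degrees, then the opening, from 0 (shut) to 1 (fully open). A call has 1 to 8 rows; each row shifts and turns the commanded pose from where the row before left it, along the tool's axes as they then stand; what a row does not reach is not made up. A row lasts 1/10 s, in which the tool goes at most 50 mm and 8.59 degrees, less where a joint would pass 70% of its speed; a pose out of reach is approached as far as the arm can. A call with a gripper value outside its range is refused whole. The fingers move at their own pace and stop on an object; FORCE is the grip in N (left out, the last holds). Time passes only in rows, so rows that do not move let the fingers close. It gives the time, the measured TCP pose, the force, the opening and the grip force at its end, in the units of the state.
- manip.get_obs(): the state, without advancing time (a new reading comes with each control period).
- manip.snapshot(name): name is "scene" or "side" or "wrist"; returns the picture (400x640x3 uint8, blue, green, red); there is no depth.
- manip.get_calibration(name): a dict with "mtx" (3x3 intrinsics, pixels), "rvec" (rotation vector, rad) and "tvec" (3), from world to camera coordinates, as OpenCV has them; the wrist camera has in their place "mount" (4x4, takes a point from camera to tool coordinates, whose origin is the TCP and whose axes are the flange's). Camera axes: x right, y down, z forward; pixel columns grow to the right and rows downward; lengths in m; the calibration is good to about 2 mm. A picture is of the moment at which its call begins: read the wrist's pose just before it. get_calibration takes no time and is no camera call.
- manip.hand_in(): hands the job in; it is judged then, once.
Trained networks look in the newest picture that a camera, given by its name, has taken for a name from the list of things; names that differ only in an ending like _2 or _b are one class to them, and where a whole thing is asked for, a point or a joint stands for the part that bears it (a point fixed in the world has none). Each returns a list of dicts, best first, with "score" (0 to 1); they miss things now and then, are a little off and sometimes report something else, mostly with a low value. They report only what shows in the picture. A call takes as long as a camera call. They do not tell look-alikes from the thing itself.
- manip.spot_in(label, camera): "xy" ([column, row] as shares, 0 to 1, of the picture: columns of its width, rows of its height, amid what is visible of it).
- manip.masks_of(label, camera): "pixels" (400x640 bool, what is visible of it) and "xy" ([column, row] as shares, 0 to 1, of the picture: columns of its width, rows of its height, amid what is visible of it).
- manip.place_of(label, camera): "xy" ([column, row] as shares, 0 to 1, of the picture: columns of its width, rows of its height: a listed point, or the origin of a listed thing).
The state is a dict: "time_s": time; "q": joint angles; "joint_vel": joint speeds; "joint_torque": joint torques, N m; "tcp_pos": TCP position; "tcp_rot": TCP orientation; "force": force on the tool from outside, world axes, zero at the start; "ft_torque": the same for the moment, N m; "width": finger opening in m; "grasp_force": force on a finger pad.
Only numpy, scipy, OpenCV 4.12 (cv2) and the standard library are available. Lean on these libraries where they do the work, as an engineer would, in place of code of your own. Each camera call takes 0.05 s, during which the arm holds its last target. There are 200 camera calls.

## Working session

There is one attempt and no reset: what is moved stays moved. The work goes in short steps, Python scripts to look and compute and a shell command to move; the robot and the scene stay as the last step left them, time stands still between calls to the robot, and variables do not carry over. Pictures are saved under pics/ and viewed, at most 10 in all, crops included, and the job is handed in when it is done.

```bash
ls; mkdir -p pics; cat > h.py <<'E'
import numpy as np, cv2
from scipy.spatial.transform import Rotation as R
from workcell import manip
def proj(cam, o=None):
    c=manip.get_calibration(cam); K=np.array(c["mtx"],float)
    if "mount" in c:
        o=o or manip.get_obs(); T=np.eye(4); T[:3,:3]=R.from_quat(o["tcp_rot"]).as_matrix(); T[:3,3]=o["tcp_pos"]
        M=np.linalg.inv(T@np.array(c["mount"]))
        return K@M[:3]
    return K@np.hstack([cv2.Rodrigues(np.array(c["rvec"],float))[0],np.array(c["tvec"],float).reshape(3,1)])
def tri(Ps,uvs):
    A=[]
    for P,(u,v) in zip(Ps,uvs):
        for r in (u*P[2]-P[0], v*P[2]-P[1]): A.append(r/np.linalg.norm(P[2,:3])/500)
    A=np.array(A); X=np.linalg.lstsq(A[:,:3],-A[:,3],rcond=None)[0]
    res=[np.round(px(P,X)-uv,1).tolist() for P,uv in zip(Ps,uvs)]
    return X,res
def px(P,X):
    h=P@np.append(X,1); return h[:2]/h[2]
E
python3 - <<'E'
from h import *
for c in ("scene","side","wrist"):
    im=manip.snapshot(c); cv2.imwrite(f"pics/{c}0.png",im)
    for l in ("weight_mid","weight_hook","weight_tab","small_mid","big_mid","arm","trim_a_mid","trim_b_mid","tray","dyno"):
        print(c,l,[(round(d["score"],2),np.round(np.array(d["xy"])*[640,400],1).tolist()) for d in manip.place_of(l,c)[:3]])
o=manip.get_obs();print(o["tcp_pos"],o["tcp_rot"],o["time_s"])
a,b=cv2.imread("pics/scene0.png"),cv2.imread("pics/side0.png")
E
```

```text
pics
scene weight_mid [(0.89, [477.9, 305.2]), (0.81, [418.6, 282.8]), (0.74, [374.5, 232.5])]
scene weight_hook [(0.95, [364.4, 298.9]), (0.75, [483.6, 302.6]), (0.73, [388.8, 313.8])]
scene weight_tab [(0.86, [421.7, 275.8]), (0.69, [394.6, 313.5]), (0.68, [483.6, 300.5])]
scene small_mid [(0.49, [374.8, 231.9])]
scene big_mid [(0.89, [397.7, 254.5]), (0.25, [413.8, 289.8])]
scene arm [(0.58, [300.2, 147.1]), (0.19, [313.0, 169.0])]
scene trim_a_mid [(0.76, [284.3, 149.9])]
scene trim_b_mid [(0.49, [313.8, 169.6])]
scene tray [(0.91, [393.5, 265.7])]
scene dyno [(0.66, [213.7, 135.2]), (0.24, [418.7, 282.0])]
side weight_mid [(0.85, [218.8, 149.4]), (0.79, [300.9, 166.6]), (0.63, [285.9, 152.8])]
side weight_hook [(0.84, [219.2, 147.5]), (0.74, [298.1, 158.7]), (0.63, [284.6, 145.1])]
side weight_tab [(0.82, [216.8, 138.5]), (0.79, [253.3, 152.7]), (0.67, [288.6, 140.1])]
side small_mid [(0.7, [271.2, 201.3])]
side big_mid [(0.79, [262.3, 179.4])]
side arm [(0.63, [328.4, 218.2]), (0.56, [271.2, 203.4])]
side trim_a_mid [(0.59, [343.0, 245.0])]
side trim_b_mid [(0.73, [315.4, 212.7])]
side tray [(0.65, [262.9, 196.0])]
side dyno []
wrist weight_mid [(0.6, [310.9, 364.2])]
wrist weight_hook []
wrist weight_tab []
wrist small_mid []
wrist big_mid []
wrist arm []
wrist trim_a_mid []
wrist trim_b_mid []
wrist tray []
wrist dyno []
[0.25015825 0.57276843 0.23131249] [2.04435077e-01 9.78880125e-01 6.61690078e-06 1.04253261e-05] 1.65
```

View pics/scene0.png

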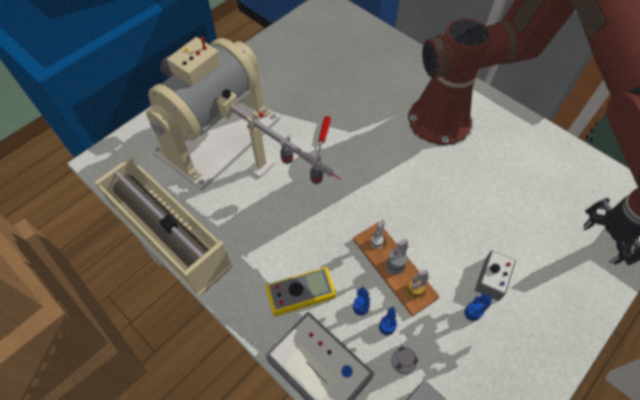

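View pics/side0.png

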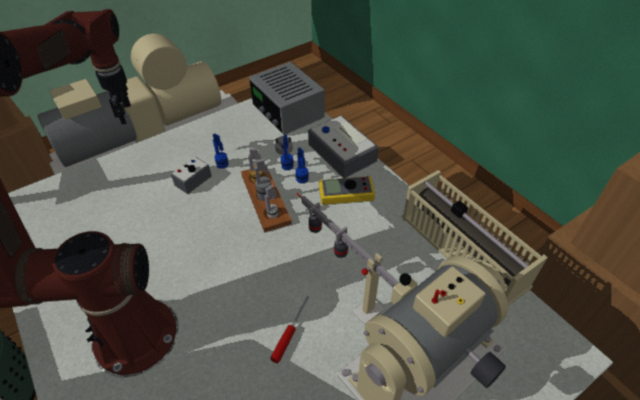

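The scene picture shows the stand with the small weight at (377,235), the big one at (398,256) and the brass one at (418,285). The trim weights are at (287,155) and (317,173), and the blue look-alikes are at (362,300), (388,320) and (478,307). In the side picture the brass weight is the top one on the stand, at about (255,160), and the trims are at (315,220) and (341,245).

```bash
python3 - <<'E'
from h import *
S,D=proj("scene"),proj("side")
for n,a,b in (("tab",(421.7,275.8),(253.3,152.7)),("trim_a",(284.3,149.9),(343,245)),("trim_b",(313.8,169.6),(315.4,212.7)),("arm",(300.2,147.1),(328.4,218.2)),("small",(374.8,231.9),(271.2,201.3)),("big",(397.7,254.5),(262.3,179.4)),("tray",(393.5,265.7),(262.9,196))):
    X,r=tri([S,D],[np.array(a),np.array(b)]); print(n,X.round(4),r)
for n,P in (("s",S),("d",D)):
    print(n, np.linalg.solve(P[:,:3],-P[:,3]).round(2))
c=manip.get_calibration("wrist"); print(np.array(c["mount"]).round(3))
im=cv2.imread("pics/scene0.png")[110:330,260:460];im2=cv2.imread("pics/side0.png")[120:280,210:380]
a=cv2.resize(im,None,fx=2.7,fy=2.7,interpolation=cv2.INTER_CUBIC)[:590]
cv2.imwrite("pics/c1.png",cv2.resize(im2,None,fx=3.6,fy=3.6,interpolation=cv2.INTER_CUBIC))
E
```

```text
tab [0.5404 0.309  0.1312] [[0.8, -0.2], [0.7, 0.1]]
trim_a [ 0.5301 -0.1828  0.1831] [[0.1, -0.0], [0.2, 0.0]]
trim_b [ 0.5279 -0.0687  0.2013] [[1.3, -0.2], [1.4, 0.1]]
arm [ 0.5229 -0.1274  0.2394] [[-0.2, 0.0], [-0.2, -0.0]]
small [0.5016 0.1347 0.0798] [[1.6, -0.4], [1.5, 0.3]]
big [0.5193 0.2228 0.0927] [[0.6, -0.2], [0.6, 0.1]]
tray [0.5166 0.2233 0.0164] [[1.7, -0.4], [1.6, 0.3]]
s [1.04 0.43 1.25]
d [ 0.08 -0.75  1.14]
[[-0.001 -0.95  -0.312  0.08 ]
 [ 1.    -0.001 -0.     0.   ]
 [-0.    -0.312  0.95  -0.142]
 [ 0.     0.     0.     1.   ]]
```

```bash
cat > look.py <<'E'
import sys; from h import *
n=sys.argv[1]; o=manip.get_obs(); im=manip.snapshot("wrist"); cv2.imwrite(f"pics/{n}.png",im)
P=proj("wrist",o); np.save(f"{n}.npy",P)
print(n,o["time_s"],np.round(o["tcp_pos"],4),np.round(o["tcp_rot"],4))
for l in sys.argv[2:]:
    print(l,[(round(d["score"],2),np.round(np.array(d["xy"])*[640,400],1).tolist()) for d in manip.place_of(l,"wrist")[:4]])
E
python3 -m jog '-46 -16 0 0 0 -2 1;-46 -16 0 0 0 -2 1;-46 -16 0 0 0 -2 1;-46 -16 0 0 0 -2 1;-46 -16 0 0 0 -2 1;-46 -16 0 0 0 0 1;0 0 0 0 0 0 1'
python3 look.py w1 weight_tab weight_hook weight_mid tray
python3 - <<'E'
from h import *
o=manip.get_obs(); d=np.array([.53,.305,.24])-o["tcp_pos"]; print((R.from_quat(o["tcp_rot"]).as_matrix().T@d*1000).round())
E
```

```text
time_s: 2.35
tcp_pos: [0.4858, 0.3903, 0.2316]
tcp_rot: [0.122, 0.993, -0.0, 0.002]
force: [-0.8, 0.3, -0.2]
width: 0.0854
grasp_force: 0.0
w1 2.35 [0.4858 0.3903 0.2316] [ 1.216e-01  9.926e-01 -4.000e-04  1.700e-03]
weight_tab [(0.94, [246.4, 274.0]), (0.77, [295.6, 360.4]), (0.73, [392.1, 171.4])]
weight_hook [(0.9, [233.9, 357.1]), (0.78, [295.1, 342.4]), (0.65, [386.9, 165.1]), (0.59, [207.9, 221.7])]
weight_mid [(0.89, [256.9, 244.9]), (0.74, [379.2, 158.0]), (0.73, [236.7, 340.7]), (0.6, [299.4, 328.1])]
tray [(0.83, [208.9, 220.0])]
[-70. -76.  -9.]
```

```bash
python3 -m jog '-23 -25 0 0 0 0 1;-23 -25 0 0 0 0 1;-24 -26 0 0 0 0 1;0 0 0 0 0 0 1;0 0 0 0 0 0 1'
python3 look.py w2 weight_tab weight_hook weight_mid small_mid big_mid tray
```

```text
time_s: 3.1
tcp_pos: [0.5301, 0.3045, 0.2313]
tcp_rot: [0.118, 0.993, 0.0, -0.0]
force: [-0.9, -0.3, -0.3]
width: 0.0855
grasp_force: 0.0
w2 3.1 [0.5301 0.3045 0.2313] [ 1.181e-01  9.930e-01  3.000e-04 -3.000e-04]
weight_tab [(0.94, [324.5, 209.1]), (0.82, [284.5, 334.3]), (0.64, [363.3, 312.0]), (0.58, [487.2, 94.1])]
weight_hook [(0.79, [358.4, 295.1]), (0.71, [287.4, 315.7]), (0.6, [325.1, 197.0])]
weight_mid [(0.95, [288.5, 299.0]), (0.88, [355.0, 281.7]), (0.83, [457.6, 92.7]), (0.79, [322.4, 192.9])]
small_mid [(0.96, [165.8, 192.3])]
big_mid [(0.89, [239.8, 196.1])]
tray [(0.87, [260.0, 175.0])]
```

View pics/w2.png

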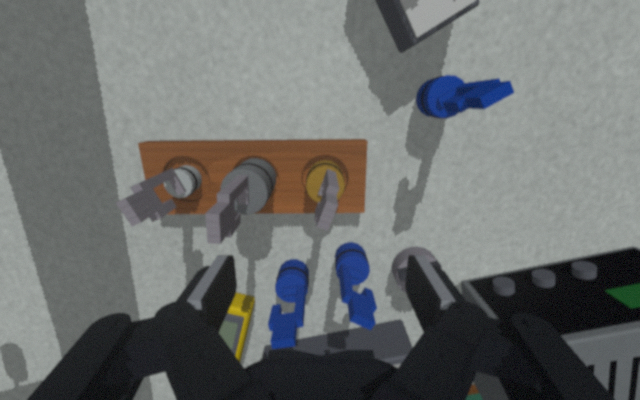

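The wrist picture shows the brass cylinder at (326,180) with its tab and hook at about (326,205), nearly edge-on. I'll triangulate it and zoom in for the yaw.

```bash
python3 - <<'E'
from h import *
P1,P2=np.load("w1.npy"),np.load("w2.npy"); S,D=proj("scene"),proj("side")
a=[np.array(x) for x in ((246.4,274),(324.5,209.1),(421.7,275.8),(253.3,152.7))]
X,r=tri([P1,P2],a[:2]); print(X.round(4),r); X,r=tri([P1,P2,S,D],a); print(X.round(4),r)
X,r=tri([P1,P2],[np.array((256.9,244.9)),np.array((322.4,192.9))]);print("mid",X.round(4),r)
im=cv2.imread("pics/w2.png")[140:240,270:390]; im=cv2.resize(im,None,fx=6,fy=6,interpolation=cv2.INTER_CUBIC)
cv2.imwrite("pics/w2c.png",im)
# predicted tab top corners for yaws
for yaw in (-25,-13,0):
    c,s=np.cos(np.radians(yaw)),np.sin(np.radians(yaw)); 
    print(yaw,[((px(P2,X+[c*a,s*a,h-.067])-[270,140])*6).round().tolist() for a,h in((-.012,.134),(.012,.134),(-.019,.108),(.019,.108),(.014,.076))])
E
```

```text
[0.5383 0.3067 0.1352] [[-0.3, -0.3], [0.3, 0.3]]
[0.5401 0.3078 0.132 ] [[2.3, -0.8], [2.0, 0.7], [0.5, -0.7], [0.7, 0.2]]
mid [0.5409 0.3037 0.0731] [[0.6, 0.7], [-0.6, -0.8]]
-25 [[330.0, 371.0], [296.0, 527.0], [337.0, 273.0], [288.0, 501.0], [295.0, 403.0]]
-13 [[312.0, 369.0], [314.0, 529.0], [311.0, 271.0], [313.0, 503.0], [312.0, 405.0]]
0 [[292.0, 372.0], [332.0, 527.0], [282.0, 274.0], [340.0, 500.0], [330.0, 403.0]]
```

View pics/w2c.png

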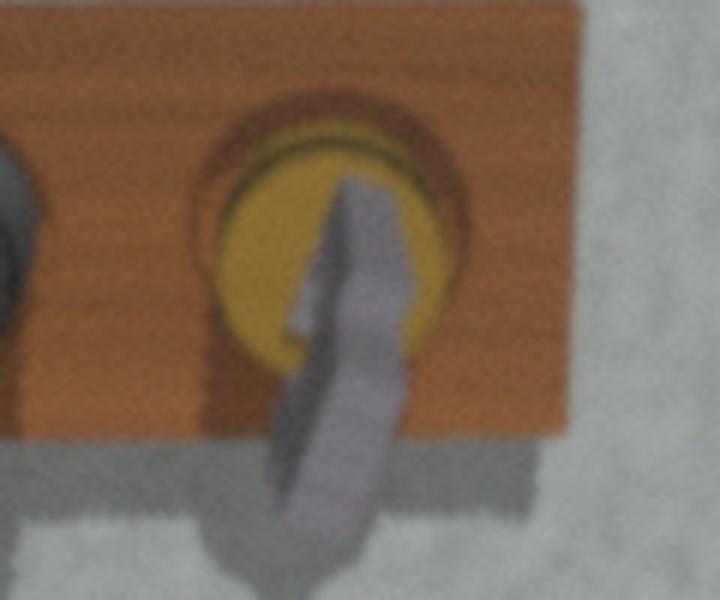

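Its top face runs from (372,380) to (320,530) in the crop, which puts the tab's yaw near -30°. I'll turn the tool, get closer and look again.

```bash
python3 -m jog '-8 6 0 0 0 0 0.6;0 0 15 0 0 6 0.6;0 0 15 0 0 6 0.6;0 0 15 0 0 5 0.6;0 0 0 0 0 0 0.6;0 0 0 0 0 0 0.6'
python3 look.py w3 weight_tab weight_mid weight_hook
python3 - <<'E'
from h import *
P=np.load("w3.npy")
for X in ([.5383,.3067,.148],[.5401,.3078,.148],[.54,.31,.148]):
  print(X,[px(P,np.array(X)+np.array([np.cos(y)*a,np.sin(y)*a,0])).round().tolist() for y in (-.5,) for a in(-.012,.012)])
E
```

```text
time_s: 4.05
tcp_pos: [0.5403, 0.3079, 0.1862]
tcp_rot: [0.263, 0.965, -0.0, -0.0]
force: [0.3, -0.2, 1.3]
width: 0.0516
grasp_force: 0.0
w3 4.05 [0.5403 0.3079 0.1862] [ 2.629e-01  9.648e-01 -1.000e-04 -2.000e-04]
weight_tab [(0.69, [319.9, 222.8]), (0.65, [318.3, 180.1]), (0.56, [472.8, 20.2])]
weight_mid [(0.76, [320.0, 325.6]), (0.58, [317.8, 196.3]), (0.58, [444.0, 37.5]), (0.52, [226.8, 229.9])]
weight_hook [(0.87, [322.0, 342.6]), (0.72, [456.4, 30.4]), (0.7, [322.3, 205.9])]
[0.5383, 0.3067, 0.148] [[316.0, 211.0], [318.0, 244.0]]
[0.5401, 0.3078, 0.148] [[319.0, 212.0], [320.0, 245.0]]
[0.54, 0.31, 0.148] [[322.0, 210.0], [323.0, 244.0]]
```

View pics/w3.png

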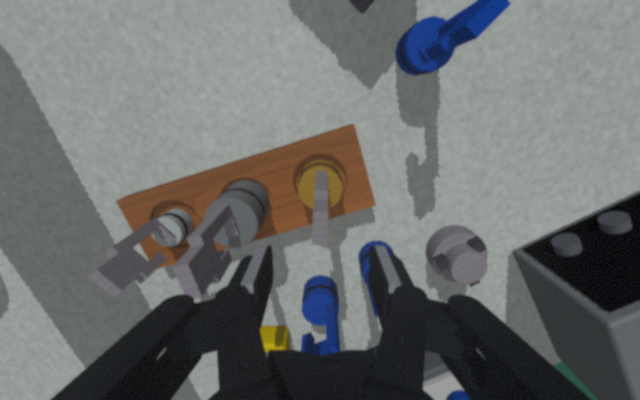

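The tab is now centred between the fingers and aligned with them, at column 320, rows 205–245. I'll go down with the tips at z≈0.124, which leaves clearance above the arm later.

```bash
python3 -m jog '0 0 15 0 0 0 0.6;0 0 15 0 0 0 0.6;0 0 15 0 0 0 0.6;0 0 17 0 0 0 0.6;0 0 0 0 0 0 0;0 0 0 0 0 0 0;0 0 0 0 0 0 0;0 0 0 0 0 0 0' 60
python3 -m jog '0 0 0 0 0 0 0;0 0 0 0 0 0 0'
```

```text
time_s: 5.05
tcp_pos: [0.5405, 0.3079, 0.1247]
tcp_rot: [0.264, 0.965, 0.0, 0.0]
force: [-0.4, 0.3, -1.9]
width: 0.0086
grasp_force: 61.3
time_s: 5.25
tcp_pos: [0.5404, 0.3079, 0.1247]
tcp_rot: [0.264, 0.965, 0.0, 0.0]
force: [-0.2, -0.1, -2.8]
width: 0.0089
grasp_force: 61.3
```

```bash
python3 -m jog '0 0 -10 0 0 0 0;0 0 -25 0 0 0 0;0 0 -35 0 0 0 0;0 0 -35 0 0 0 0;0 0 -35 0 0 0 0;0 0 -25 0 0 0 0;0 0 -10 0 0 0 0;0 0 0 0 0 0 0'
python3 - <<'E'
from h import *
o=manip.get_obs(); print(np.round(o["q"],2))
Rm=R.from_quat(o["tcp_rot"]).as_matrix(); print(Rm.round(3)); print((Rm.T@(np.array([.43,-.08,.3])-o["tcp_pos"])*1000).round())
E
```

```text
time_s: 6.05
tcp_pos: [0.5407, 0.308, 0.3013]
tcp_rot: [0.264, 0.965, 0.001, 0.001]
force: [-0.8, -0.8, -4.7]
width: 0.0088
grasp_force: 61.0
[ 0.41  0.16  1.55  0.    1.43 -0.63]
[[-0.861  0.509  0.003]
 [ 0.509  0.861  0.001]
 [-0.002  0.003 -1.   ]]
[-102. -390.    0.]
```

```bash
python3 -m jog '-5 -16 0 0 0 0 0;-13 -42 0 0 0 0 0;-13 -42 0 0 0 0 0;-13 -42 0 0 0 0 0;-13 -42 0 0 0 0 0;-13 -42 0 0 0 0 0;-13 -42 0 0 0 0 0;-8 -24 0 0 0 0 0'
python3 -m jog '0 0 0 0 0 -6 0;0 0 0 0 0 -7 0;0 0 0 0 0 -7 0;0 0 0 0 0 -6 0;0 0 0 0 0 -5 0;0 0 0 0 0 0 0'
python3 look.py w4 arm trim_a_mid trim_b_mid dyno
```

```text
time_s: 6.85
tcp_pos: [0.4666, 0.007, 0.2963]
tcp_rot: [0.265, 0.964, -0.001, -0.003]
force: [0.6, 0.8, -4.4]
width: 0.0087
grasp_force: 60.9
time_s: 7.45
tcp_pos: [0.4678, 0.0098, 0.2965]
tcp_rot: [-0.003, 1.0, 0.0, -0.003]
force: [0.3, 0.6, -5.2]
width: 0.0089
grasp_force: 60.9
w4 7.45 [0.4678 0.0098 0.2965] [-3.2e-03  1.0e+00  1.0e-04 -2.7e-03]
arm [(0.78, [154.2, 274.3])]
trim_a_mid [(0.91, [123.5, 258.6])]
trim_b_mid [(0.59, [234.6, 253.1]), (0.41, [8.3, 216.1]), (0.35, [423.5, 195.3])]
dyno [(0.89, [10.2, 213.0])]
```

View pics/w4.png

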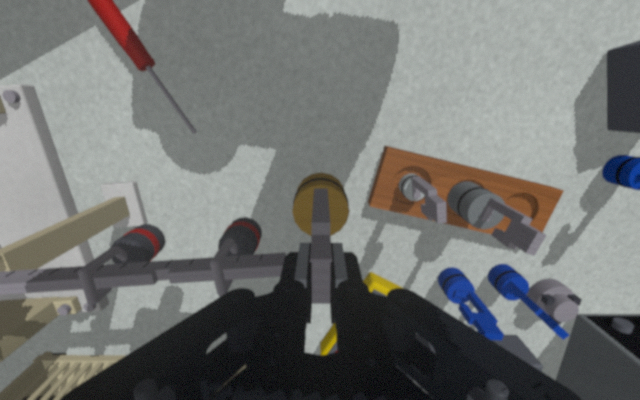

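The wrist picture shows the torque arm running from (0,287) to (290,262), with trim hooks at about (95,280) and (220,270). The held weight hangs plumb at (320,205). Next is a second viewpoint and a zoom.

```bash
python3 -m jog '15 -10 0 0 0 0 0;25 -20 0 0 0 0 0;10 -10 0 0 0 0 0;0 0 0 0 0 0 0;0 0 0 0 0 0 0'
python3 look.py w5 arm trim_a_mid trim_b_mid
python3 - <<'E'
import cv2,numpy as np
a=cv2.imread("pics/w4.png")[215:315,60:300]; b=cv2.imread("pics/w5.png")[235:335,60:300]
f=lambda i:cv2.resize(i,None,fx=3.3,fy=3,interpolation=cv2.INTER_CUBIC)
cv2.imwrite("pics/c45.png",np.vstack([f(a),f(b)])[:600,:800])
E
```

```text
time_s: 8.2
tcp_pos: [0.4206, -0.0302, 0.2996]
tcp_rot: [-0.003, 1.0, 0.0, 0.001]
force: [0.9, 0.1, -3.9]
width: 0.0085
grasp_force: 60.9
w5 8.2 [ 0.4206 -0.0302  0.2996] [-3.e-03  1.e+00  3.e-04  9.e-04]
arm []
trim_a_mid [(0.71, [178.4, 298.1]), (0.28, [318.3, 198.6])]
trim_b_mid [(0.82, [280.0, 290.4])]
```

View pics/c45.png

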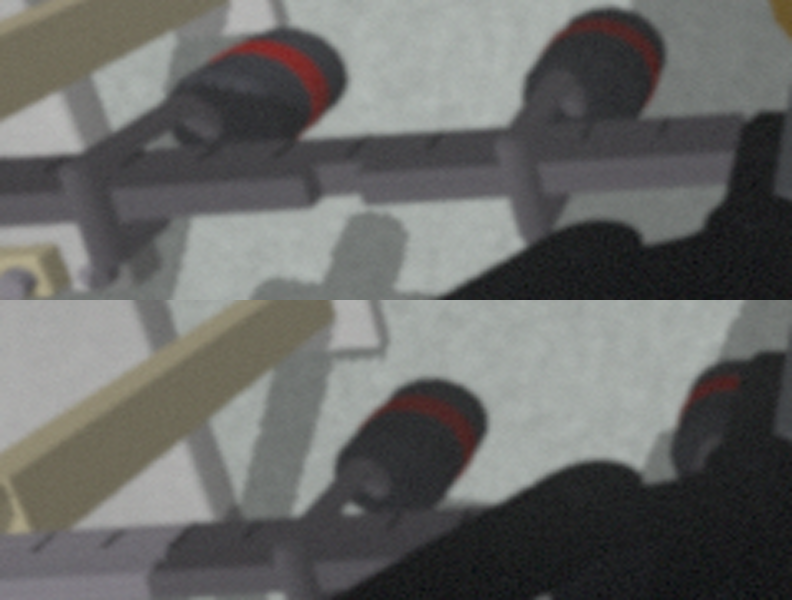

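The crop shows the notch in the arm's light top face, at crop columns 309–362, which is picture columns 153.5–169.7 at row 277. The trim hooks stand at crop (85,180) and (515,150).

```bash
python3 - <<'E'
from h import *
P4,P5=np.load("w4.npy"),np.load("w5.npy"); S,D=proj("scene"),proj("side")
def back(P,uv,z):
    A=np.array([uv[0]*P[2]-P[0],uv[1]*P[2]-P[1]]); return np.linalg.solve(A[:,:2],-A[:,3]-A[:,2]*z)
for n,a,b,c,d in (("a",(123.5,258.6),(178.4,298.1),(284.3,149.9),(343,245)),("b",(234.6,253.1),(280,290.4),(313.8,169.6),(315.4,212.7))):
    v=[np.array(i) for i in(a,b,c,d)]; print(n,tri([P4,P5],v[:2]),tri([P4,P5,S,D],v))
for z in (.225,.230,.235):
    print(z,"edge w4",back(P4,(141.8,272.3),z).round(4),"w5",back(P5,(129.7,323.3),z).round(4))
for n,u in (("nL",(153.6,278)),("nR",(169.7,276.5)),("stripL",(60+20/3.3,215+205/3)),("stripR",(60+700/3.3,215+167/3)),("hookA",(60+88/3.3,215+180/3)),("hookB",(60+517/3.3,215+148/3))): print(n,back(P4,u,.230 if n[0]!='h' else .238).round(4))
E
```

```text
a (array([ 0.52228441, -0.16717022,  0.20005122]), [[0.7, -0.9], [-0.7, 0.9]]) (array([ 0.53140465, -0.18108496,  0.18286206]), [[-0.6, -1.4], [-5.3, -2.3], [0.3, 0.7], [0.2, -0.6]])
b (array([ 0.52537234, -0.07163258,  0.18290715]), [[0.8, -0.9], [-0.8, 0.9]]) (array([ 0.52480358, -0.06908633,  0.19682855]), [[-0.6, 5.8], [-0.0, 9.0], [2.0, -0.0], [0.6, 1.8]])
0.225 edge w4 [ 0.5218 -0.1369] w5 [ 0.5294 -0.1996]
0.23 edge w4 [ 0.5187 -0.1335] w5 [ 0.525  -0.1957]
0.235 edge w4 [ 0.5156 -0.1301] w5 [ 0.5207 -0.1918]
nL [ 0.5239 -0.1249]
nR [ 0.5224 -0.1116]
stripL [ 0.5293 -0.197 ]
stripR [ 0.5166 -0.0286]
hookA [ 0.5163 -0.1712]
hookB [ 0.5064 -0.0694]
```

```bash
python3 -m jog '-6 -18 6 0 0 -1 0;-8 -28 8 0 0 -1 0;-8 -28 8 0 0 -1 0;-6 -14 6 0 0 -1 0;0 0 0 0 0 0 0;0 0 0 0 0 0 0;0 0 0 0 0 0 0'
python3 look.py w6 weight_mid
python3 - <<'E'
from h import *
o=manip.get_obs(); Rm=R.from_quat(o["tcp_rot"]).as_matrix(); P=np.load("w6.npy")
print(Rm.round(4)); print("to notch",(Rm.T@(np.array([.523,-.118,.271])-o["tcp_pos"])*1000).round(1))
for dx in(-.004,0,.004):
    c=np.array(o["tcp_pos"])-[0,0,.1107]+Rm@[-dx,0,0]
    t=np.linspace(0,2*np.pi,60); 
    ring=lambda h:np.array([px(P,c+[.022*np.cos(a),.022*np.sin(a),h]) for a in t])
    b,tp=ring(0.002),ring(.042); print(dx,"bottom top-row",b[:,1].min().round(1),"top ring rows",tp[:,1].min().round(1),tp[:,1].max().round(1),"cols",tp[:,0].min().round(1),tp[:,0].max().round(1))
im=cv2.imread("pics/w6.png")[130:330,200:460]; cv2.imwrite("pics/c6.png",cv2.resize(im,None,fx=3,fy=3,interpolation=cv2.INTER_CUBIC))
E
```

```text
time_s: 9.1
tcp_pos: [0.451, -0.1165, 0.2714]
tcp_rot: [-0.039, 0.999, 0.0, -0.0]
force: [0.2, 0.9, -4.9]
width: 0.0084
grasp_force: 60.9
w6 9.1 [ 0.451  -0.1165  0.2714] [-3.880e-02  9.992e-01  3.000e-04 -0.000e+00]
weight_mid [(0.78, [606.4, 334.9]), (0.73, [320.3, 225.1]), (0.69, [549.4, 336.2])]
[[-9.97e-01 -7.79e-02  6.00e-04]
 [-7.79e-02  9.97e-01 -0.00e+00]
 [-6.00e-04 -1.00e-04 -1.00e+00]]
to notch [-71.7  -7.    0.7]
-0.004 bottom top-row 167.8 top ring rows 179.3 234.3 cols 291.0 349.3
0 bottom top-row 172.3 top ring rows 184.6 238.9 cols 291.1 349.1
0.004 bottom top-row 176.8 top ring rows 189.8 243.5 cols 291.3 349.0
```

View pics/c6.png

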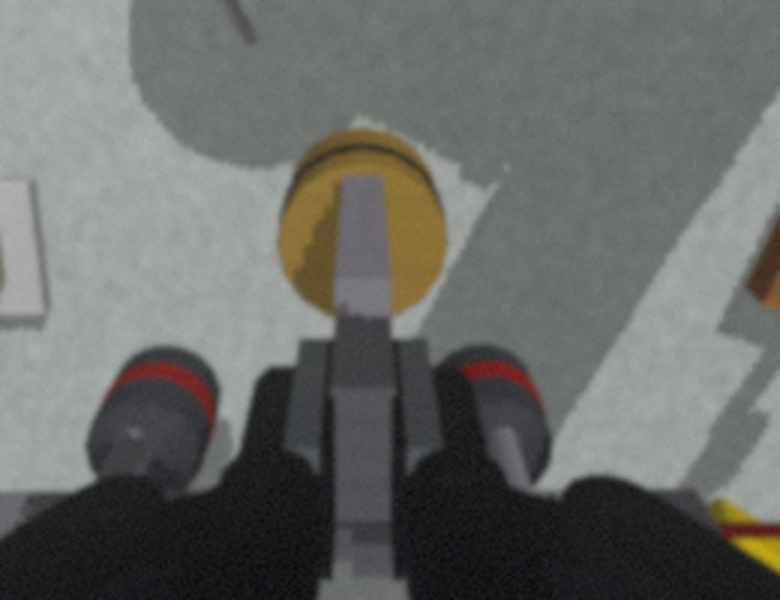

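The held weight is square to the arm and plumb, with its cylinder at columns 293–349 as predicted. The trims sit evenly about crop column 328. I'll shift 7 mm sideways and then pass the hook's mouth over the arm.

```bash
python3 -m jog '0 -3 0 0 0 0 0;0 -4 0 0 0 0 0;-8 0 0 0 0 0 0;-15 0 0 0 0 0 0;-15 0 0 0 0 0 0;-10 0 0 0 0 0 0;0 0 0 0 0 0 0'
python3 -m jog '-8 0 0 0 0 0 0;-7 0 0 0 0 0 0;-5 0 0 0 0 0 0;-4 0 0 0 0 0 0;0 0 0 0 0 0 0;0 0 0 0 0 0 0;0 0 0 0 0 0 0'
python3 look.py w7 arm trim_a_mid trim_b_mid
python3 - <<'E'
from h import *
S,D=manip.snapshot("scene"),manip.snapshot("side")
P,Q=proj("scene"),proj("side")
for X in ([.523,-.118,.23],): print(px(P,np.array(X)),px(Q,np.array(X)))
f=lambda i,c:cv2.resize(i[c[1]-28:c[1]+42,c[0]-40:c[0]+40],None,fx=5,fy=5,interpolation=cv2.INTER_CUBIC)
a,b=[px(M,np.array([.523,-.118,.23])).astype(int) for M in(P,Q)]
w=cv2.imread("pics/w7.png")
w=cv2.resize(w[150:320,120:520],(800,240))
cv2.imwrite("pics/c7.png",np.vstack([np.hstack([f(S,a),f(D,b)]),w]))
E
```

```text
time_s: 9.9
tcp_pos: [0.5006, -0.1206, 0.2713]
tcp_rot: [-0.039, 0.999, 0.0, 0.0]
force: [0.3, 0.5, -4.2]
width: 0.0088
grasp_force: 60.9
time_s: 10.6
tcp_pos: [0.5229, -0.1187, 0.2713]
tcp_rot: [-0.038, 0.999, 0.0, -0.0]
force: [0.7, 0.6, -4.8]
width: 0.0089
grasp_force: 60.9
w7 10.6 [ 0.5229 -0.1187  0.2713] [-3.840e-02  9.993e-01  0.000e+00 -2.000e-04]
arm [(0.93, [309.6, 228.7])]
trim_a_mid [(0.65, [251.9, 206.5])]
trim_b_mid [(0.96, [383.4, 208.8])]
[302.67467965 151.31342804] [326.0505585 218.2616109]
```

View pics/c7.png

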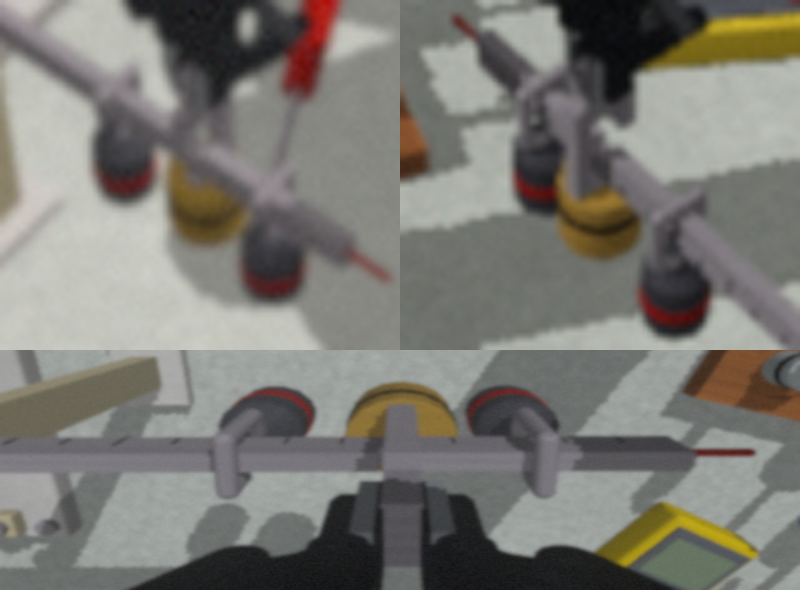

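The three views show the arm inside the hook's mouth, in line with the jaws, and both trims untouched.

```bash
python3 - <<'E'
from h import *
P=np.load("w7.npy"); o=manip.get_obs(); Rm=R.from_quat(o["tcp_rot"]).as_matrix()
for u in ((309.6,228.7),(320,222.3),(320,235),(120+232/2,150+450*.708-350*.708),(120+541/2,150+100*.708)):
    z=.23
    A=np.array([u[0]*P[2]-P[0],u[1]*P[2]-P[1]]); X=np.append(np.linalg.solve(A[:,:2],-A[:,3]-A[:,2]*z),z)
    print(u,X.round(4),(Rm.T@(X-o["tcp_pos"])*1000).round(1))
E
```

```text
(309.6, 228.7) [ 0.5247 -0.1257  0.23  ] [-1.1 -7.1 41.4]
(320, 222.3) [ 0.5196 -0.1191  0.23  ] [ 3.6 -0.1 41.4]
(320, 235) [ 0.5288 -0.1184  0.23  ] [-5.7 -0.1 41.4]
(236.0, 220.79999999999998) [ 0.5227 -0.175   0.23  ] [  4.7 -56.1  41.4]
(390.5, 220.8) [ 0.5149 -0.0723  0.23  ] [ 4.6 47.  41.4]
```

```bash
python3 -m jog '-1 0 4 0 0 0 0;0 0 7 0 0 0 0;0 0 6 0 0 0 0;0 0 4 0 0 0 0;0 0 1 0 0 0 0;0 0 0 0 0 0 0'
python3 -m jog '0 0 1 0 0 0 0;0 0 0.5 0 0 0 0;0 0 0 0 0 0 0'
```

```text
time_s: 11.5
tcp_pos: [0.524, -0.1186, 0.2488]
tcp_rot: [-0.038, 0.999, 0.0, -0.0]
force: [0.5, 0.4, -4.5]
width: 0.0086
grasp_force: 60.9
time_s: 11.8
tcp_pos: [0.5243, -0.1187, 0.248]
tcp_rot: [-0.038, 0.999, -0.0, 0.0]
force: [-0.5, -0.1, -6.3]
width: 0.009
grasp_force: 60.9
```

```bash
python3 -m jog '0 0 0.5 0 0 0 0;0 0 0.5 0 0 0 0;0 0 0 0 0 0 0;0 0 0 0 0 0 0'; python3 -m jog '0 0 0.5 0 0 0 0;0 0 0.5 0 0 0 0;0 0 0 0 0 0 0;0 0 0 0 0 0 0'
```

```text
time_s: 12.2
tcp_pos: [0.5242, -0.1187, 0.2468]
tcp_rot: [-0.038, 0.999, 0.0, -0.0]
force: [-0.8, -0.2, -5.3]
width: 0.0085
grasp_force: 60.9
time_s: 12.6
tcp_pos: [0.5242, -0.1187, 0.2458]
tcp_rot: [-0.038, 0.999, 0.0, -0.0]
force: [-0.5, 0.0, -4.7]
width: 0.0088
grasp_force: 60.9
```

```bash
for i in 1 ; do python3 -m jog '0 0 0.5 0 0 0 0;0 0 0.5 0 0 0 0;0 0 0 0 0 0 0;0 0 0 0 0 0 0'; done; python3 -m jog '0 0 0.5 0 0 0 0;0 0 0.5 0 0 0 0;0 0 0 0 0 0 0;0 0 0 0 0 0 0'
```

```text
time_s: 13.0
tcp_pos: [0.5242, -0.1187, 0.2448]
tcp_rot: [-0.038, 0.999, 0.0, -0.0]
force: [-0.6, 0.4, -5.4]
width: 0.0084
grasp_force: 60.9
time_s: 13.4
tcp_pos: [0.5242, -0.1187, 0.2438]
tcp_rot: [-0.038, 0.999, 0.0, -0.0]
force: [-0.3, 0.4, -5.5]
width: 0.009
grasp_force: 60.9
```

```bash
python3 -m jog '0 0 0.5 0 0 0 0;0 0 0.5 0 0 0 0;0 0 0 0 0 0 0;0 0 0 0 0 0 0'; python3 -m jog '0 0 0.5 0 0 0 0;0 0 0.5 0 0 0 0;0 0 0 0 0 0 0;0 0 0 0 0 0 0';python3 -m jog '0 0 0.5 0 0 0 0;0 0 0 0 0 0 0;0 0 0 0 0 0 0'
```

```text
time_s: 13.8
tcp_pos: [0.5242, -0.1187, 0.2428]
tcp_rot: [-0.038, 0.999, 0.0, -0.0]
force: [1.2, -0.8, -5.3]
width: 0.0084
grasp_force: 60.9
time_s: 14.2
tcp_pos: [0.5242, -0.1187, 0.2418]
tcp_rot: [-0.038, 0.999, 0.0, -0.0]
force: [-0.6, 1.7, -4.4]
width: 0.0086
grasp_force: 60.9
time_s: 14.5
tcp_pos: [0.5242, -0.1187, 0.2413]
tcp_rot: [-0.038, 0.999, -0.0, -0.0]
force: [0.2, -0.2, -5.4]
width: 0.0088
grasp_force: 60.9
```

```bash
python3 -m jog '0 0 0.5 0 0 0 0;0 0 0 0 0 0 0;0 0 0 0 0 0 0'; python3 -m jog '0 0 0.5 0 0 0 0;0 0 0 0 0 0 0;0 0 0 0 0 0 0';python3 -m jog '0 0 0.3 0 0 0 0;0 0 0 0 0 0 0;0 0 0 0 0 0 0'
```

```text
time_s: 14.8
tcp_pos: [0.5242, -0.1187, 0.2408]
tcp_rot: [-0.038, 0.999, 0.0, -0.0]
force: [0.2, -0.5, -4.8]
width: 0.0089
grasp_force: 60.9
time_s: 15.1
tcp_pos: [0.5243, -0.1187, 0.2406]
tcp_rot: [-0.038, 0.999, -0.0, 0.0]
force: [-0.8, 0.2, -3.9]
width: 0.0089
grasp_force: 61.3
time_s: 15.4
tcp_pos: [0.5243, -0.1187, 0.2406]
tcp_rot: [-0.038, 0.999, -0.0, 0.0]
force: [-2.1, 0.9, -0.9]
width: 0.0084
grasp_force: 61.5
```

Contact came at TCP z 0.2406, which is the fully seated height (0.2407), with about 4 N on the arm. Now I'll release by opening a little, then go straight up.

```bash
python3 -m jog '0 0 0 0 0 0 0.2;0 0 0 0 0 0 0.3;0 0 0 0 0 0 0.35;0 0 0 0 0 0 0.35'; python3 -m jog '0 0 -6 0 0 0 0.35;0 0 -12 0 0 0 0.35;0 0 -20 0 0 0 0.35;0 0 -25 0 0 0 0.35;0 0 -25 0 0 0 0.35;15 0 -15 0 0 0 0.35;15 0 0 0 0 0 0.35;0 0 0 0 0 0 0.35'
python3 look.py w8 weight_mid weight_tab trim_a_mid trim_b_mid
python3 - <<'E'
from h import *
S,D=manip.snapshot("scene"),manip.snapshot("side")
P,Q=proj("scene"),proj("side")
f=lambda i,c:cv2.resize(i[c[1]-28:c[1]+42,c[0]-40:c[0]+40],None,fx=5,fy=5,interpolation=cv2.INTER_CUBIC)
a,b=[px(M,np.array([.523,-.118,.23])).astype(int) for M in(P,Q)]
w=cv2.imread("pics/w8.png"); w=cv2.resize(w[150:320,120:520],(800,240))
cv2.imwrite("pics/c8.png",np.vstack([np.hstack([f(S,a),f(D,b)]),w]))
E
```

```text
time_s: 15.8
tcp_pos: [0.5246, -0.1188, 0.2404]
tcp_rot: [-0.038, 0.999, -0.0, 0.0]
force: [-0.6, 0.8, -0.3]
width: 0.0296
grasp_force: 0.0
time_s: 16.6
tcp_pos: [0.494, -0.1213, 0.3454]
tcp_rot: [-0.038, 0.999, -0.001, 0.002]
force: [-0.2, -0.7, -0.3]
width: 0.0299
grasp_force: 0.0
w8 16.6 [ 0.494  -0.1213  0.3454] [-3.820e-02  9.993e-01 -8.000e-04  1.500e-03]
weight_mid [(0.79, [318.9, 211.7]), (0.79, [578.6, 281.8]), (0.78, [524.9, 280.8])]
weight_tab [(0.66, [611.9, 302.3]), (0.6, [320.4, 237.3])]
trim_a_mid [(0.65, [265.0, 210.0]), (0.16, [321.2, 196.4])]
trim_b_mid [(0.58, [366.2, 208.3])]
```

View pics/c8.png

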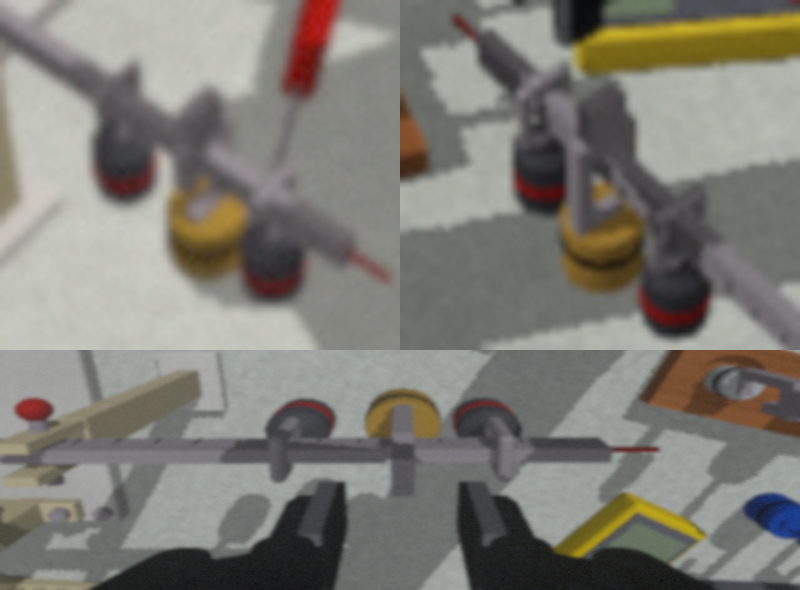

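The weight hangs upright and square in the gap, no open notch shows beside the hook, the trims are unmoved and the gripper is clear. I'll let it settle, then hand in.

```bash
python3 -m jog '0 0 0 0 0 0 0.35;0 0 0 0 0 0 0.35;0 0 0 0 0 0 0.35;0 0 0 0 0 0 0.35;0 0 0 0 0 0 0.35;0 0 0 0 0 0 0.35;0 0 0 0 0 0 0.35;0 0 0 0 0 0 0.35' >/dev/null; python3 -c "
from workcell import manip; print(manip.hand_in())"
```

```text
the job is handed in; nothing more can be done
None
```

The job is handed in: the brass weight hangs upright on the arm, down in the notch at the expected seated height, with the trim weights showing no movement and the gripper clear; the hand-in returned no verdict.

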